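# Nest a tapered drill sleeve loosely in its mate

### The job

Take the smaller of the two bright loose tapered sleeves and nest it, narrow end down, in the dark tapered socket of the wooden stand, so that it sits upright and loose in the taper. Stop as soon as it seats: do not press it home, or the socket is driven down into the stand and the two jam. Leave the bigger sleeve where it stands.

Things in the scene. Friction and masses are not known exactly. Their poses are not given: they have to be found in the camera images.
- sleeve_grip (a point): the smaller sleeve, to be nested: bright steel, 78 mm tall, about 0.2 kg, standing on its narrow end. Straight collar on top, 52 mm diameter, 24 mm high; below it a cone tapers evenly from 50 mm diameter to 31 mm at the foot over 54 mm. Point: on its axis at mid-height of the collar, 66 mm above the foot; z up along the axis
- wide_sleeve_grip (a point): the bigger sleeve, to be left alone: same form and metal, 98 mm tall, collar 67 mm in diameter and 28 mm high, standing on its narrow end. This point is on its axis at mid-height of the collar, 84 mm above the foot. It and the smaller one may stand in either place
- socket_mouth (a point): centre of the dark steel socket's mouth at rim level, 70 mm above the bench, 25 mm above its wooden stand (110 x 110 x 45 mm, fixed); z up. Wall 4 mm; the bore narrows evenly from 44 mm at the mouth to 24.6 mm at 54 mm depth, the smaller sleeve's taper. That sleeve seats by its own weight with its foot about 36 mm below the rim, its grip point about 30 mm above it
- socket (a joint): how far the socket has been driven down into the stand (m), 0 at the start, 0.012 at most. It is held by stiff friction: it stays put under the sleeve's weight and a drop of a few mm, slips down when pushed with more than about 14 N and does not come back

How it is judged:
By the outcome, as a careful person would: the job done as asked, in the order asked, and still so for the second after the job is handed in, with the robot touching nothing.
It also fails if it takes over 32 s, if anything falls off the work surface, if the arm or the gripper's body presses on something with over 40 N, if the wrist force passes 120 N, or if a joint passes its speed limit or range.

### The arm

A 6-joint arm with a two-finger parallel gripper is mounted at the origin on a cart in front of the work surface, level with it; the furniture and walls round the work are solid. World frame = base frame: x ahead of the robot, y to its left, z up, the work surface at z = 0. Lengths are in m, angles in rad, forces in N, time in s.
With the tool pointing down it reaches from about 0.375 to 0.975 m from the base axis. Payload 3.8 kg.
Tool frame: the origin (TCP) lies midway between the tips of the shut fingers; the grasp point (between the pads) lies 19 mm behind it; x points along the fingers, y is the direction in which the jaws open and shut, and the axes are right-handed (so a half turn about x gives the same grasp; the last joint's range is limited). The gripper opens to 85 mm and grips with 20 to 120 N. Pads are 22 mm wide; open, the fingers measure 114 mm over their backs; the gripper's body (76 mm by 85 mm) begins 54 mm behind the grasp point. The pads swing forward as they close: fully open they stand 13 mm farther back than shut.
Start: joints at [1.132, 0.264, 1.604, -0, 1.274, -0.037], TCP at [0.264, 0.621, 0.231] pointing down, gripper open.
Joint ranges: [-2.63, 2.63], [-0.94, 2.18], [0.31, 2.57], [-1.31, 4.45], [0, 2.66], [-2.55, 2.55]. Speed limits (rad/s): [2.57, 2.57, 3.14, 3.14, 3.14, 3.14].

### API

Orientations are given as a rotation vector (axis times angle).
In Python, from workcell import read_state, read_camera, get_calibration, finish_job gives the robot as it stands. The module is installed in compiled form; this text tells all that it offers.
- The arm moves only by the shell command python3 -m creep 'ROWS' [FORCE]. ROWS is JSON, a list of rows, each a list of 3 entries, a list of its own where there are three numbers: the closure in counts, from 0 (fully open) to 255 (shut), then the shift along the world's x, y, z in mm, then the turn about the world's z in rad. In form: [[hand, [tx, ty, tz], spin], ...]. A call has exactly 8 rows; each row shifts and turns the commanded pose from where the row before left it; what a row does not reach is not made up. A row lasts 1/12 s, in which the tool goes at most 41.7 mm and 7.16 degrees, less where a joint would pass 70% of its speed; a pose out of reach is approached as far as the arm can. A call is refused whole if a number of a shift passes 41.7 or a number of a turn 0.125, either way. A call with a gripper value outside its range is refused whole. The fingers move at their own pace and stop on an object; FORCE is the grip in N (left out, the last holds). Time passes only in rows, so rows that do not move let the fingers close, or fill a call up. It gives the time, the measured TCP pose, the force and the opening at its end, in the units of the state.
- read_state(): the state, without advancing time (a new reading comes with each control period).
- read_camera(name): name is "side" or "top" or "wrist"; returns (picture, depth): 384x512x3 uint8, blue, green, red; 384x512 float32, m along the optical axis (not along the pixel's ray), 0 where there is no reading.
- get_calibration(name): a dict with "K" (3x3 intrinsics, pixels), "k1" (the pictures are not rectified: a ray, as slopes to the right and down, at radius r is drawn at 1 + k1 r^2 times it, then the intrinsics apply), "eye" and "orientation" of the camera in the world. Camera axes: x right, y down, z forward; pixel columns grow to the right and rows downward; lengths in m; the calibration is good to about 2 mm. A picture is of the moment at which its call begins: read the wrist's pose just before it. get_calibration takes no time and is no camera call; for the wrist camera it gives the pose at the moment of the call.
- finish_job(): hands the job in, once; it reports no verdict.
The state is a dict: "time": time; "q": joint angles; "joint_vel": joint speeds; "joint_torque": joint torques, N m; "tool_pos": TCP position; "tcp_rot": TCP orientation; "wrist_force": force on the tool from outside, world axes, zero at the start; "torque": the same for the moment, N m; "width": opening from 0.0 (shut) to 1.0 (fully open).
Only numpy, scipy, OpenCV 4.12 (cv2) and the standard library are available. Lean on these libraries where they do the work, as an engineer would, in place of code of your own. Each camera call takes 0.05 s, during which the arm holds its last target.

## Working session

There is one attempt and no reset: what is moved stays moved. The work goes in short steps, Python scripts to look and compute and a shell command to move; the robot and the scene stay as the last step left them, time stands still between calls to the robot, and variables do not carry over. Pictures are saved under pics/ and viewed, and the job is handed in when it is done.

```bash
mkdir -p pics
cat > h.py <<'E'
import numpy as np,cv2
from scipy.spatial.transform import Rotation as R
from workcell import *
def Rot(c):
    o=np.array(c["orientation"],float)
    return o if o.shape==(3,3) else R.from_rotvec(o).as_matrix()
def pts(c,d,uv=None):
    K=np.array(c["K"]);k1=c["k1"]
    h,w=d.shape
    u,v=np.meshgrid(np.arange(w),np.arange(h))
    p=np.stack([u,v],-1).reshape(-1,1,2).astype(float)
    s=cv2.undistortPoints(p,K,np.array([k1,0,0,0.])).reshape(h,w,2)
    P=np.dstack([s*d[...,None],d])
    return P@Rot(c).T+np.array(c["eye"])
E
python3 - <<'E'
from h import *
print(read_state())
for n in("side","top"):
    c=get_calibration(n);print(c)
    im,d=read_camera(n);cv2.imwrite(f"pics/{n}0.png",im);np.savez(f"{n}0.npz",im=im,d=d,P=pts(c,d))
E
```

```text
{'time': 0.0, 'q': array([ 1.13209568e+00,  2.64760698e-01,  1.60541704e+00, -1.88576575e-05,
        1.27367816e+00, -3.69254791e-02]), 'joint_vel': array([-7.87787415e-04,  4.06092450e-04,  1.87053206e-03, -6.06516214e-04,
       -1.44561276e-05, -1.05971087e-03]), 'joint_torque': array([ 1.82882254e-04, -5.15091920e+01, -3.67327166e+01,  2.57983438e-04,
        1.26621936e-02,  1.58840322e-05]), 'tool_pos': array([0.26366687, 0.62056293, 0.22993369]), 'tcp_rot': array([ 0.31344649,  1.54823874, -0.3169276 ]), 'wrist_force': array([0.20985543, 0.9555775 , 0.37231196]), 'torque': array([ 0.01092919, -0.0173172 , -0.05121446]), 'width': 1.0011851232773374}
{'K': array([[424.74161556,   0.        , 259.30609678],
       [  0.        , 424.74161556, 193.32618374],
       [  0.        ,   0.        ,   1.        ]]), 'k1': 0.048433088640668295, 'eye': array([ 0.39211029, -0.7286259 ,  0.5427459 ]), 'orientation': array([-2.09450258,  0.09054022, -0.08055508])}
{'K': array([[467.4999283 ,   0.        , 250.90584439],
       [  0.        , 467.4999283 , 196.15433843],
       [  0.        ,   0.        ,   1.        ]]), 'k1': -0.18694619044982608, 'eye': array([0.32543324, 0.04611195, 1.0900001 ]), 'orientation': array([-2.14574212,  2.13144932, -0.20978068])}
```

View pics/side0.png

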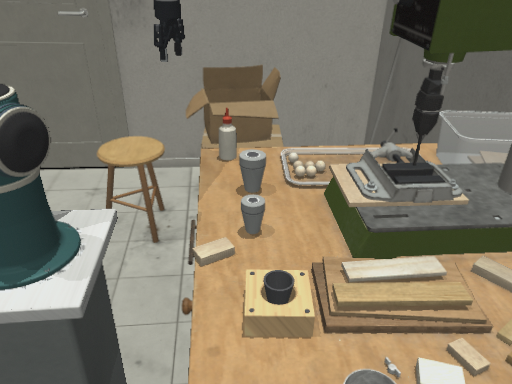

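View pics/top0.png

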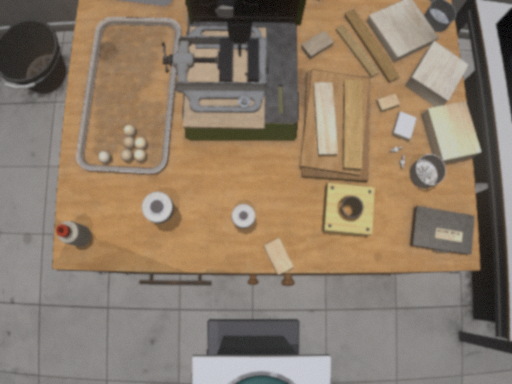

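The top view shows the big sleeve at about (157,207), the small one at (243,215), and the socket on its stand at (350,207). Next I measure them.

Run:
```python
from h import *
for n,bx in(("top",{"big":(157,207,30),"small":(243,215,25),"sock":(350,207,35)}),("side",{"big":(252,170,32),"small":(253,215,26),"sock":(279,298,45)})):
    f=np.load(n+"0.npz");P=f["P"];im=f["im"]
    for k,(u,v,r) in bx.items():
        p=P[v-r:v+r,u-r:u+r].reshape(-1,3)
        H=np.histogram(p[:,2],bins=np.arange(-.01,.13,.005))[0]
        print(n,k,H)
        zr={"big":(.091,.105),"small":(.071,.085),"sock":(.06,.08)}[k]
        m=(p[:,2]>zr[0])&(p[:,2]<zr[1]);q=p[m]
        (x,y),rad=cv2.minEnclosingCircle(q[:,:2].astype(np.float32))
        print("  n",m.sum(),"med z",np.median(q[:,2]),"circ",x,y,rad,"mean",q.mean(0),"lo",np.percentile(q,3,0),"hi",np.percentile(q,97,0))
        c=im[v-r-10:v+r+10,u-r-10:u+r+10]
        cv2.imwrite(f"pics/{n}_{k}.png",cv2.resize(c,(400,400),interpolation=cv2.INTER_CUBIC))
a=[cv2.imread(f"pics/top_{k}.png") for k in("small","sock")]
cv2.imwrite("pics/tops.png",np.hstack(a))
```

```text
top big [   8  991 1756   50    0    0    0    0    1    0    0    0    0    0
    0    0    3   16   16   11   28  503  204    0    0    0    0    0]
  n 732 med z 0.09883112327904225 circ 0.47682368755340576 0.22987572848796844 0.03445562347769737 mean [0.47670696 0.22874005 0.09881424] lo [0.4483669  0.20013671 0.09475123] hi [0.50494068 0.25751286 0.10245663]
top small [  11  743 1243   32    0    0    0    0    0    0    0    0    0    4
   11    3   15  307  120    0    0    0    0    0    0    0    0    0]
  n 442 med z 0.07871468404269066 circ 0.46184900403022766 0.04406406730413437 0.02599412202835083 mean [0.46137087 0.04402965 0.07878783] lo [0.43894202 0.02143015 0.0749205 ] hi [0.4831571  0.06713749 0.08217509]
top sock [   8  744 1368  104  130  278   74   74   40   61  660 1114   49   25
   27   65   65    0    0    0    0    0    0    0    0    0    0    0]
  n 157 med z 0.06940113365659561 circ 0.4847641587257385 -0.20017310976982117 0.02532793954014778 mean [ 0.48661831 -0.20278301  0.06853431] lo [ 0.46298349 -0.2233562   0.06171875] hi [ 0.50839024 -0.17709562  0.
[... 419 characters left out ...]
  32   24   34   32   39   34   30   49
   46   49   50  247    2    0    0    0    0    0    0    0    0    0]
  n 290 med z 0.07730857061578061 circ 0.4635525941848755 0.04182310402393341 0.026510896161198616 mean [0.46278703 0.03779434 0.07680951] lo [0.44019182 0.01765428 0.07182099] hi [0.48474921 0.06329806 0.07912875]
side sock [   0 2010 1359  212  275  426  179  170  198  230 1250 1147  105  117
  124  200   54    0    0    0    0    0    0    0    0    0    0    0]
  n 378 med z 0.06758022025318183 circ 0.4846231937408447 -0.20065838098526 0.02648027427494526 mean [ 0.48564389 -0.20035028  0.066625  ] lo [ 0.46249075 -0.22520429  0.06056161] hi [ 0.50799722 -0.17757514  0.07072936]
```

View pics/tops.png

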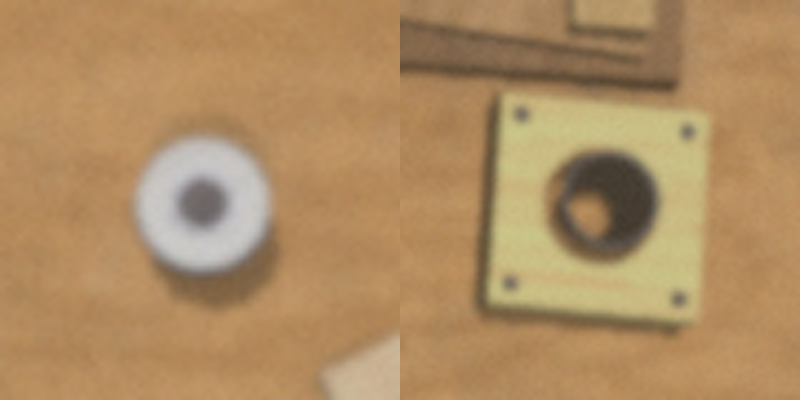

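```bash
python3 - <<'E'
from h import *
s=read_state();print(R.from_rotvec(s["tcp_rot"]).as_matrix().round(3), s["time"])
E
python3 -m creep '[[0,[12.4,-36.1,0],0],[0,[12.4,-36.1,0],0],[0,[12.4,-36.1,0],0],[0,[12.4,-36.1,0],0],[0,[12.4,-36.1,0],0],[0,[12.4,-36.1,0],0],[0,[12.4,-36.1,0],0],[0,[12.4,-36.1,0],0]]' 25
```

```text
[[-0.001  0.391  0.92 ]
 [-0.002  0.92  -0.391]
 [-1.    -0.002 -0.   ]] 0.1
time: 0.77
tool_pos: [0.363, 0.3305, 0.2308]
tcp_rot: [0.314, 1.548, -0.315]
wrist_force: [0.6, 0.1, -0.2]
width: 0.996
```

```bash
python3 -m creep '[[0,[12.4,-36.1,0],0],[0,[12.4,-36.1,0],0],[0,[12.4,-36.1,-10],0],[0,[12.4,-36.1,-10],0],[0,[12.4,-36,-15],0],[0,[12.4,-36,-15],0],[0,[12.4,-36,-15],0],[0,[12.2,-35,-15],0]]'
python3 - <<'E'
from h import *
for n in("wrist",):
    c=get_calibration(n);s=read_state();print(s["tool_pos"],c["eye"])
    im,d=read_camera(n);cv2.imwrite(f"pics/{n}1.png",im);P=pts(c,d)
    m=(P[...,2]>.073)&(P[...,2]<.085)&(np.hypot(P[...,0]-.462,P[...,1]-.043)<.045)
    q=P[m];print(len(q),q.mean(0),cv2.minEnclosingCircle(q[:,:2].astype(np.float32)),np.percentile(q,2,0),np.percentile(q,98,0))
E
```

```text
time: 1.43
tool_pos: [0.4621, 0.0431, 0.1505]
tcp_rot: [0.315, 1.547, -0.315]
wrist_force: [0.2, 0.0, -0.1]
width: 1.005
[0.46210746 0.04307195 0.15053953] [0.39652545 0.07143955 0.29388971]
4319 [0.46294014 0.04512336 0.07890582] ((0.4641781747341156, 0.0446578674018383), 0.026091469451785088) [0.44010975 0.02176402 0.07707789] [0.48668716 0.06780465 0.08053401]
```

View pics/wrist1.png

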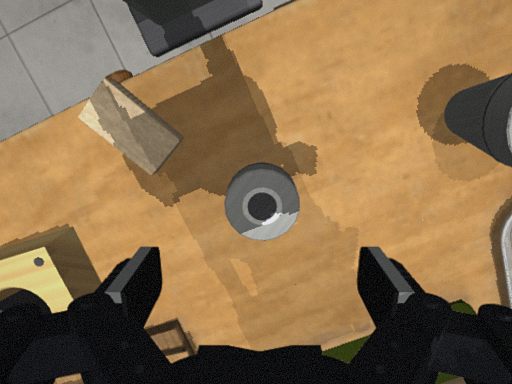

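The wrist view shows the collar at (262,201), centred between the fingers at columns about 160 and 360. Next I descend and close.

```bash
python3 -m creep '[[0,[0.7,1.2,-20],0],[0,[0,0,-22],0],[0,[0,0,-22],0],[0,[0,0,-20],0],[0,[0,0,-15],0],[0,[0,0,-10],0],[30,[0,0,0],0],[60,[0,0,0],0]]' 25
python3 -m creep '[[255,[0,0,0],0],[255,[0,0,0],0],[255,[0,0,0],0],[255,[0,0,0],0],[255,[0,0,0],0],[255,[0,0,0],0],[255,[0,0,0],0],[255,[0,0,0],0]]' 25
```

```text
time: 2.15
tool_pos: [0.4624, 0.0464, 0.042]
tcp_rot: [0.315, 1.549, -0.315]
wrist_force: [0.9, 0.0, 0.6]
width: 0.773
time: 2.82
tool_pos: [0.464, 0.0463, 0.0434]
tcp_rot: [0.315, 1.546, -0.315]
wrist_force: [-0.1, -1.3, 5.5]
width: 0.587
```

```bash
python3 -m creep '[[255,[0,0,15],0],[255,[0,0,35],0],[255,[0,0,40],0],[255,[3,-30,10],0],[255,[3,-36,0],0],[255,[3,-36,0],0],[255,[3,-36,0],0],[255,[3,-36,0],0]]'
python3 -m creep '[[255,[3,-35,0],0],[255,[2,-20,0],0],[255,[1,-10,0],0],[255,[0,-4,0],0],[255,[0,0,0],0],[255,[0,0,0],0],[255,[0,0,0],0],[255,[0,0,0],0]]'
python3 - <<'E'
from h import *
s=read_state();print(s["tool_pos"],s["wrist_force"])
for n in("side","top","wrist"):
    c=get_calibration(n)
    im,d=read_camera(n);cv2.imwrite(f"pics/{n}2.png",im);np.savez(n+"2.npz",im=im,d=d,P=pts(c,d))
E
```

```text
time: 3.48
tool_pos: [0.4773, -0.129, 0.1421]
tcp_rot: [0.315, 1.548, -0.315]
wrist_force: [1.3, -0.6, -2.1]
width: 0.585
time: 4.15
tool_pos: [0.4837, -0.1954, 0.1421]
tcp_rot: [0.314, 1.548, -0.314]
wrist_force: [-0.6, 0.7, -1.6]
width: 0.592
[ 0.48373169 -0.19539119  0.14212458] [-0.5500618   0.69198433 -1.58866977]
```

Run:
```python
import cv2,numpy as np
a=cv2.imread("pics/side2.png")[170:370,180:380];b=cv2.imread("pics/wrist2.png")
cv2.imwrite("pics/c2.png",np.hstack([cv2.resize(a,(400,400),interpolation=3),cv2.resize(b,(400,300)).copy() if 0 else cv2.resize(b[:,60:444],(400,400))]))
```

```text
(no output)
```

View pics/c2.png

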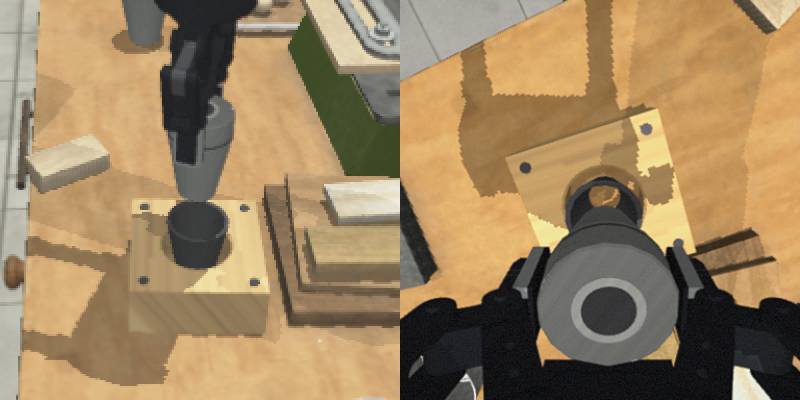

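The sleeve hangs upright above the socket. I'll measure both in the same pictures to get the offset.

Run:
```python
from h import *
from scipy.optimize import least_squares
for n in("wrist","side"):
    f=np.load(n+"2.npz");P=f["P"].reshape(-1,3)
    rad=np.hypot(P[:,0]-.485,P[:,1]+.198)
    # horizontally near
    near=P[rad<.05]
    H,e=np.histogram(near[:,2],bins=np.arange(.04,.26,.004));print(n,[(round(b,3),int(a)) for a,b in zip(H,e) if a])
    # sleeve cone+collar side fit & top fit: z of foot h
    m=(P[:,2]>.098)&(P[:,2]<.148)&(rad<.032)
    q=P[m]
    def res(p,q,s): return np.hypot(q[:,0]-p[0]-0*q[:,2],q[:,1]-p[1])-(15.5e-3+(q[:,2]-p[2])*9.5/54)
    r=least_squares(res,[.485,-.198,.098],args=(q,1),loss="soft_l1",f_scale=.001);print("cone",len(q),r.x,np.median(abs(r.fun)))
    # socket outer wall: r_out ~ ? fit radius free cylinder-cone
    m=(P[:,2]>.050)&(P[:,2]<.068)&(rad<.034); q=P[m]
    out=lambda p:np.minimum(abs(np.hypot(q[:,0]-p[0],q[:,1]-p[1])-(p[2]+(q[:,2]-.07)*p[3])),abs(np.hypot(q[:,0]-p[0],q[:,1]-p[1])-(.022+(q[:,2]-.07)*.18)))
    r=least_squares(out,[.485,-.2,.026,.1],loss="soft_l1",f_scale=.001);print("sock",len(q),r.x,np.median(abs(r.fun)))
    m=(P[:,2]>.067)&(P[:,2]<.074)&(rad<.034); q=P[m]
    if len(q)>10:
        o=lambda p:np.hypot(q[:,0]-p[0],q[:,1]-p[1])-.024
        r=least_squares(o,[.485,-.2],loss="soft_l1",f_scale=.001);print("rim",len(q),r.x,np.median(abs(r.fun)))
f=np.load("wrist2.npz");P=f["P"].reshape(-1,3)
rad=np.hypot(P[:,0]-.485,P[:,1]+.198);q=P[(P[:,2]>.168)&(P[:,2]<.185)&(rad<.034)]
print("top",len(q),np.median(q[:,2]),cv2.minEnclosingCircle(q[:,:2].astype(np.float32)),np.percentile(q,[1,99],axis=0))
```

```text
wrist [(np.float64(0.04), 157), (np.float64(0.044), 6651), (np.float64(0.048), 67), (np.float64(0.052), 72), (np.float64(0.056), 66), (np.float64(0.06), 77), (np.float64(0.064), 79), (np.float64(0.068), 750), (np.float64(0.072), 14), (np.float64(0.1), 22), (np.float64(0.104), 26), (np.float64(0.108), 35), (np.float64(0.112), 31), (np.float64(0.116), 39), (np.float64(0.12), 46), (np.float64(0.124), 50), (np.float64(0.128), 53), (np.float64(0.132), 61), (np.float64(0.136), 69), (np.float64(0.14), 78), (np.float64(0.144), 103), (np.float64(0.148), 138), (np.float64(0.152), 282), (np.float64(0.156), 567), (np.float64(0.16), 750), (np.float64(0.164), 729), (np.float64(0.168), 778), (np.float64(0.172), 950), (np.float64(0.176), 13049), (np.float64(0.18), 834), (np.float64(0.184), 445), (np.float64(0.188), 687), (np.float64(0.192), 1074), (np.float64(0.196), 2196), (np.float64(0.2), 3805), (np.float64(0.204), 815), (np.float64(0.208), 817), (np.float64(0.212), 1303), (np.float64(0.216), 2716), (np.float64(0.22), 2988), (np.float64(0.224), 3247), (np.float64(0.228), 1974), (np.float64(0.232)
[... 1147 characters left out ...]
float64(0.204), 19), (np.float64(0.208), 27), (np.float64(0.212), 43), (np.float64(0.216), 26), (np.float64(0.22), 28), (np.float64(0.224), 33), (np.float64(0.228), 37), (np.float64(0.232), 36), (np.float64(0.236), 55), (np.float64(0.24), 66), (np.float64(0.244), 93), (np.float64(0.248), 104), (np.float64(0.252), 66)]
cone 436 [ 0.48370349 -0.19772248  0.10141897] 0.0003880563628716905
sock 425 [ 0.48512061 -0.20169667  0.02402675  0.17056068] 0.0004890432331715946
rim 202 [ 0.48541762 -0.20141647] 0.001061609069173259
top 15419 0.1780083036222112 ((0.47867074608802795, -0.19569966197013855), 0.032438598573207855) [[ 0.45974109 -0.22025045  0.16907212]
 [ 0.50755011 -0.16600076  0.18416414]]
```

```bash
cat > fit.py <<'E'
from h import *
from scipy.optimize import least_squares
def fit(n,P,zf,c0):
    P=P.reshape(-1,3);rad=np.hypot(P[:,0]-c0[0],P[:,1]-c0[1])
    m=(P[:,2]>max(zf+.003,.074))&(P[:,2]<zf+.05)&(rad<.03);q=P[m]
    def res(p): 
        x=p[0]+p[2]*(q[:,2]-zf);y=p[1]+p[3]*(q[:,2]-zf)
        return np.r_[np.hypot(q[:,0]-x,q[:,1]-y)-(15.5e-3+(q[:,2]-zf)*9.5/54),p[2:]*.1]
    r=least_squares(res,[*c0,0,0],loss="soft_l1",f_scale=.001);print(n,"sleeve foot xy/tilt",len(q),r.x.round(4),np.median(abs(r.fun)).round(5))
    m=(P[:,2]>.050)&(P[:,2]<.067)&(rad<.034);s=P[m]
    def out(p):
        h=np.hypot(s[:,0]-p[0],s[:,1]-p[1]);a=h-(.026+(s[:,2]-.07)*.18);b=h-(.022+(s[:,2]-.07)*.18)
        return np.where(abs(a)<abs(b),a,b)
    k=least_squares(out,c0,loss="soft_l1",f_scale=.001);print("  sock",len(s),k.x.round(4),np.median(abs(k.fun)).round(5))
    q=P[(P[:,2]>zf+.072)&(P[:,2]<zf+.084)&(np.hypot(P[:,0]-c0[0],P[:,1]-c0[1])<.02)]
    if len(q)>50:
        A=np.c_[q[:,:2]-c0,np.ones(len(q))];w=np.linalg.lstsq(A,q[:,2],rcond=None)[0];print("  top plane",w.round(4))
    print("  sleeve-sock mm foot",((r.x[:2]-k.x)*1000).round(1),"at foot+36mm",((r.x[:2]+r.x[2:]*.036-k.x)*1000).round(1))
E
python3 - <<'E'
from fit import *
for n in("wrist","side"):
    fit(n,np.load(n+"2.npz")["P"],.0993,np.array([.485,-.198]))
E
```

```text
wrist sleeve foot xy/tilt 641 [ 0.4848 -0.1973  0.0066  0.0247] 0.00011
  sock 302 [ 0.4867 -0.1992] 0.00022
  top plane [-0.0114 -0.0166  0.1783]
  sleeve-sock mm foot [-1.9  1.9] at foot+36mm [-1.6  2.8]
side sleeve foot xy/tilt 417 [ 0.4837 -0.1977  0.0077  0.0159] 0.00036
  sock 391 [ 0.4876 -0.2036] 0.00075
  top plane [-0.0547 -0.0043  0.1772]
  sleeve-sock mm foot [-3.9  6. ] at foot+36mm [-3.7  6.5]
```

```bash
python3 -m creep '[[255,[1.2,-1.2,0],0],[255,[1.2,-1.2,0],0],[255,[0,0,-8],0],[255,[0,0,-12],0],[255,[0,0,-12],0],[255,[0,0,-8],0],[255,[0,0,-5],0],[255,[0,0,0],0]]'
python3 - <<'E'
from fit import *
s=read_state();print(s["tool_pos"],s["wrist_force"],s["torque"])
for n in("side","wrist"):
    c=get_calibration(n)
    im,d=read_camera(n);cv2.imwrite(f"pics/{n}3.png",im);P=pts(c,d)
    fit(n,P,s["tool_pos"][2]-.0432,np.array([.486,-.2]))
a=cv2.imread("pics/side3.png")[200:340,200:340];b=cv2.imread("pics/wrist3.png")
cv2.imwrite("pics/c3.png",np.hstack([cv2.resize(a,(400,400),interpolation=3),cv2.resize(b[:,60:444],(400,400))]))
E
```

```text
time: 4.97
tool_pos: [0.4846, -0.1984, 0.0948]
tcp_rot: [0.316, 1.552, -0.315]
wrist_force: [-0.7, -0.4, -1.7]
width: 0.587
[ 0.48458904 -0.19841386  0.09479111] [-0.6975141  -0.41991384 -1.7239988 ] [-0.03699126  0.0201734  -0.02191885]
side sleeve foot xy/tilt 205 [ 0.4848 -0.2001  0.0006  0.0073] 0.00034
  sock 203 [ 0.4857 -0.1995] 0.00033
  top plane [-0.0562 -0.0095  0.1299]
  sleeve-sock mm foot [-0.9 -0.7] at foot+36mm [-0.8 -0.4]
wrist sleeve foot xy/tilt 440 [ 0.4865 -0.1999  0.0041  0.0118] 0.00011
  sock 323 [ 0.4876 -0.1996] 0.00088
  top plane [-0.0123 -0.0183  0.1318]
  sleeve-sock mm foot [-1.1 -0.4] at foot+36mm [-0.9  0.1]
```

View pics/c3.png

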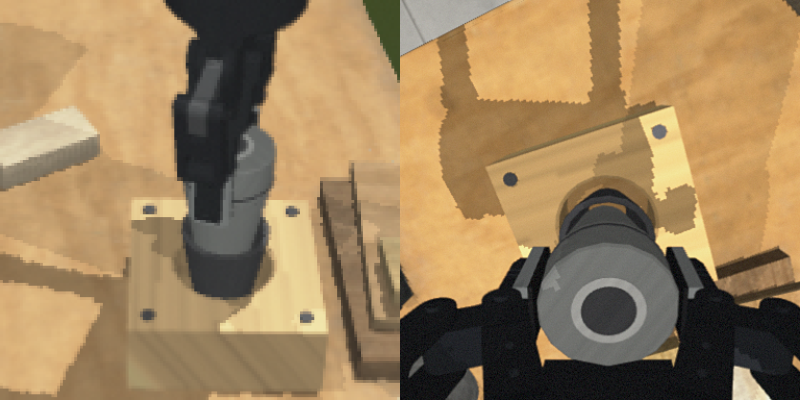

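The sleeve foot is in the mouth and both views agree on about 1 mm to go in x. I'll correct that and lower in small steps while watching the force.

```bash
python3 -m creep '[[255,[1,0.2,0],0],[255,[0,0,-3],0],[255,[0,0,-3],0],[255,[0,0,-2],0],[255,[0,0,-1],0],[255,[0,0,-1],0],[255,[0,0,0],0],[255,[0,0,0],0]]'; python3 -c "
from workcell import *
s=read_state();print(s['tool_pos'],s['wrist_force'],s['torque'])"
```

```text
time: 5.73
tool_pos: [0.4872, -0.199, 0.0873]
tcp_rot: [0.315, 1.548, -0.315]
wrist_force: [-0.2, -0.0, -1.5]
width: 0.591
[ 0.48724892 -0.19895296  0.08725611] [-0.16021954 -0.04629315 -1.5065033 ] [-0.06219067  0.01359671 -0.01791611]
```

```bash
python3 -m creep '[[255,[0,0,-1],0],[255,[0,0,-1],0],[255,[0,0,-1],0],[255,[0,0,-1],0],[255,[0,0,-1],0],[255,[0,0,0],0],[255,[0,0,0],0],[255,[0,0,0],0]]'
python3 - <<'E'
from fit import *
s=read_state();print(s["tool_pos"],s["wrist_force"],s["torque"])
for n in("side","wrist"):
    c=get_calibration(n)
    im,d=read_camera(n);P=pts(c,d)
    fit(n,P,s["tool_pos"][2]-.0432,np.array([.486,-.2]))
E
```

```text
time: 6.4
tool_pos: [0.487, -0.1988, 0.082]
tcp_rot: [0.315, 1.548, -0.315]
wrist_force: [-1.4, 0.8, -2.1]
width: 0.591
[ 0.48697144 -0.19879894  0.08203893] [-1.40793149  0.76706341 -2.06119956] [0.15476605 0.20563974 0.01609746]
side sleeve foot xy/tilt 84 [ 0.4871 -0.1998  0.0013  0.0017] 0.0004
  sock 177 [ 0.4858 -0.1996] 0.00039
  top plane [-0.1075 -0.0057  0.1178]
  sleeve-sock mm foot [ 1.3 -0.2] at foot+36mm [ 1.3 -0.1]
wrist sleeve foot xy/tilt 320 [ 0.4879 -0.1993  0.0013  0.002 ] 0.00012
  sock 396 [ 0.4876 -0.1996] 0.00092
  top plane [-0.0133 -0.0153  0.118 ]
  sleeve-sock mm foot [0.4 0.3] at foot+36mm [0.4 0.4]
```

Side contact shows up (force −1.4, +0.8), so the sleeve touches the +x/−y wall. I'll shift away and go on.

```bash
python3 -m creep '[[255,[-0.4,0.2,0],0],[255,[-0.4,0.2,0],0],[255,[0,0,0],0],[255,[0,0,0],0],[255,[0,0,0],0],[255,[0,0,0],0],[255,[0,0,0],0],[255,[0,0,0],0]]'; python3 -c "
from workcell import *
s=read_state();print(s['tool_pos'],s['wrist_force'],s['torque'])"
```

```text
time: 7.17
tool_pos: [0.4866, -0.1987, 0.0824]
tcp_rot: [0.315, 1.547, -0.315]
wrist_force: [-0.4, 0.8, -1.7]
width: 0.589
[ 0.48662611 -0.19868914  0.08238555] [-0.39484955  0.77788654 -1.73814273] [ 0.03460275  0.04632569 -0.00908469]
```

```bash
python3 -m creep '[[255,[0,0,-0.5],0],[255,[0,0,-0.5],0],[255,[0,0,-0.5],0],[255,[0,0,0],0],[255,[0,0,0],0],[255,[0,0,0],0],[255,[0,0,0],0],[255,[0,0,0],0]]'; python3 -c "
from workcell import *
s=read_state();print(s['tool_pos'],s['wrist_force'],s['torque'])"
```

```text
time: 7.83
tool_pos: [0.4864, -0.1985, 0.0807]
tcp_rot: [0.315, 1.548, -0.315]
wrist_force: [0.1, 0.6, -0.8]
width: 0.587
[ 0.48641504 -0.19852568  0.08070387] [ 0.06557534  0.57548946 -0.76863596] [ 0.10693606  0.01485492 -0.0173304 ]
```

```bash
python3 -m creep '[[255,[0,0.3,0],0],[255,[0,0.2,0],0],[255,[0,0,-0.5],0],[255,[0,0,-0.5],0],[255,[0,0,0],0],[255,[0,0,0],0],[255,[0,0,0],0],[255,[0,0,0],0]]'; python3 -c "
from workcell import *
s=read_state();print(s['tool_pos'],s['wrist_force'],s['torque'])"
```

```text
time: 8.5
tool_pos: [0.4864, -0.1982, 0.0799]
tcp_rot: [0.315, 1.548, -0.315]
wrist_force: [-2.8, -1.3, 0.3]
width: 0.59
[ 0.48639763 -0.19824579  0.07985194] [-2.7838273  -1.27790938  0.32170145] [-0.2575528   0.35450546  0.03835366]
```

```bash
python3 -m creep '[[255,[-0.3,-0.1,0],0],[255,[-0.2,-0.1,0],0],[255,[0,0,0],0],[255,[0,0,0],0],[255,[0,0,0],0],[255,[0,0,0],0],[255,[0,0,0],0],[255,[0,0,0],0]]'; python3 -c "
from workcell import *
s=read_state();print(s['tool_pos'],s['wrist_force'],s['torque'])"
```

```text
time: 9.17
tool_pos: [0.486, -0.1981, 0.0797]
tcp_rot: [0.315, 1.548, -0.315]
wrist_force: [-0.5, 0.4, -2.6]
width: 0.588
[ 0.48597117 -0.19814012  0.07968244] [-0.4539622   0.37134231 -2.64267184] [-0.04367872 -0.00148776 -0.04480909]
```

Free again. Down 1 mm more.

```bash
python3 -m creep '[[255,[0,0,-0.5],0],[255,[0,0,0],0],[255,[0,0,-0.5],0],[255,[0,0,0],0],[255,[0,0,0],0],[255,[0,0,0],0],[255,[0,0,0],0],[255,[0,0,0],0]]'; python3 -c "
from workcell import *
s=read_state();print(s['tool_pos'],s['wrist_force'],s['torque'])"
```

```text
time: 9.83
tool_pos: [0.4859, -0.1982, 0.0787]
tcp_rot: [0.315, 1.548, -0.315]
wrist_force: [-0.5, -0.3, -0.6]
width: 0.588
[ 0.48592292 -0.19823939  0.0787467 ] [-0.47144253 -0.29007847 -0.61326533] [ 0.00642801  0.09789631 -0.01721372]
```

```bash
python3 -m creep '[[255,[-0.3,0,0],0],[255,[0,0,-0.5],0],[255,[0,0,0],0],[255,[0,0,-0.3],0],[255,[0,0,0],0],[255,[0,0,0],0],[255,[0,0,0],0],[255,[0,0,0],0]]'
python3 - <<'E'
from fit import *
s=read_state();print(s["tool_pos"],s["wrist_force"],s["torque"])
for n in("side","wrist"):
    c=get_calibration(n)
    im,d=read_camera(n);cv2.imwrite(f"pics/{n}4.png",im);P=pts(c,d)
    fit(n,P,s["tool_pos"][2]-.0432,np.array([.486,-.2]))
    q=P.reshape(-1,3);r=np.hypot(q[:,0]-.486,q[:,1]+.2);print("stand z",np.median(q[(r>.035)&(r<.05)&(abs(q[:,2]-.045)<.006)][:,2]),"rim",np.median(q[(r<.027)&(r>.021)&(abs(q[:,2]-.07)<.004)][:,2]))
E
```

```text
time: 10.5
tool_pos: [0.4858, -0.1982, 0.0781]
tcp_rot: [0.315, 1.547, -0.315]
wrist_force: [0.3, 0.6, 0.4]
width: 0.59
[ 0.48580127 -0.19822734  0.07812436] [0.27812748 0.55820713 0.41299981] [0.19820184 0.03905113 0.0229023 ]
side sleeve foot xy/tilt 55 [ 0.4858 -0.1996 -0.     -0.    ] 0.00053
  sock 170 [ 0.4858 -0.1995] 0.00039
  top plane [-0.0573  0.0121  0.1135]
  sleeve-sock mm foot [-0.  -0.1] at foot+36mm [-0.  -0.1]
stand z 0.04501979694038982 rim 0.06950176685485265
wrist sleeve foot xy/tilt 243 [ 0.487  -0.1987 -0.0014  0.003 ] 0.00013
  sock 223 [ 0.4867 -0.1992] 0.00011
  top plane [-0.0105 -0.0179  0.1141]
  sleeve-sock mm foot [0.3 0.5] at foot+36mm [0.3 0.6]
stand z 0.04582995209000096 rim 0.07063250084204273
```

The force is small and the sleeve is about 1 mm above its seat, so I release here.

```bash
python3 -m creep '[[255,[0,0.2,0],0],[255,[0,0,0],0],[0,[0,0,0],0],[0,[0,0,0],0],[0,[0,0,0],0],[0,[0,0,0],0],[0,[0,0,0],0],[0,[0,0,0],0]]'
python3 - <<'E'
from fit import *
s=read_state();print(s["tool_pos"],s["wrist_force"],s["torque"])
for n in("wrist",):
    c=get_calibration(n)
    im,d=read_camera(n);cv2.imwrite(f"pics/{n}5.png",im);P=pts(c,d)
    fit(n,P,.034,np.array([.486,-.2]))
E
```

```text
time: 11.27
tool_pos: [0.4857, -0.1981, 0.078]
tcp_rot: [0.315, 1.548, -0.315]
wrist_force: [0.7, -0.3, 0.1]
width: 0.998
[ 0.48569871 -0.19813676  0.07800881] [ 0.68694969 -0.33335062  0.06796717] [-0.0001087  -0.04996394 -0.06899901]
wrist sleeve foot xy/tilt 170 [ 4.863e-01 -1.992e-01 -9.000e-04  1.000e-04] 0.0001
  sock 187 [ 0.4866 -0.1993] 9e-05
  top plane [0.0057 0.0032 0.1123]
  sleeve-sock mm foot [-0.3  0.2] at foot+36mm [-0.4  0.2]
```

View pics/wrist5.png

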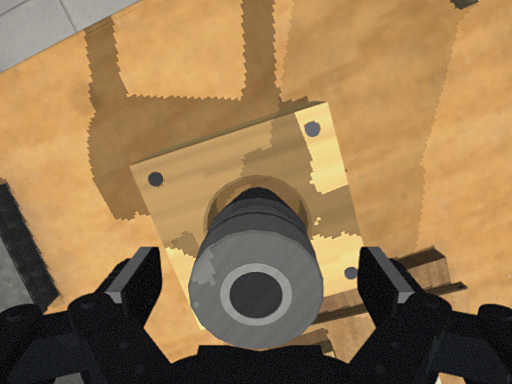

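The wrist view shows the sleeve free, with its collar at (256,290), clear of both pads. It stands level, and its top is at 0.112 m as expected when seated. Next I retreat straight up.

```bash
python3 -m creep '[[0,[0,0,5],0],[0,[0,0,15],0],[0,[0,0,30],0],[0,[0,0,35],0],[0,[0,0,35],0],[0,[0,0,20],0],[0,[0,0,0],0],[0,[0,0,0],0]]'
python3 -m creep '[[0,[0,30,0],0],[0,[0,38,0],0],[0,[0,38,0],0],[0,[0,38,0],0],[0,[0,30,0],0],[0,[0,10,0],0],[0,[0,0,0],0],[0,[0,0,0],0]]'
python3 - <<'E'
from fit import *
for n in("side","top"):
    c=get_calibration(n)
    im,d=read_camera(n);cv2.imwrite(f"pics/{n}6.png",im);P=pts(c,d)
    fit(n,P,.034,np.array([.486,-.2]))
    q=P.reshape(-1,3);r=np.hypot(q[:,0]-.486,q[:,1]+.2);print("rim",np.median(q[(r<.027)&(r>.021)&(abs(q[:,2]-.068)<.005)][:,2]))
a=cv2.imread("pics/side6.png")[140:340,170:370];b=cv2.imread("pics/top6.png")[80:280,200:400]
cv2.imwrite("pics/c6.png",np.hstack([cv2.resize(a,(400,400),interpolation=3),cv2.resize(b,(400,400))]))
print(read_state()["time"])
E
```

```text
time: 11.98
tool_pos: [0.4868, -0.1986, 0.2203]
tcp_rot: [0.314, 1.543, -0.316]
wrist_force: [0.5, 0.3, -0.1]
width: 1.0
time: 12.65
tool_pos: [0.4849, -0.0141, 0.2167]
tcp_rot: [0.313, 1.55, -0.315]
wrist_force: [-0.7, -0.3, 0.6]
width: 1.0
side sleeve foot xy/tilt 110 [ 4.856e-01 -2.001e-01 -3.000e-04  1.400e-03] 0.00033
  sock 174 [ 0.4858 -0.1995] 0.00039
  top plane [ 0.0056 -0.0079  0.1112]
  sleeve-sock mm foot [-0.2 -0.6] at foot+36mm [-0.2 -0.5]
rim 0.06928640201404596
top sleeve foot xy/tilt 0 [ 0.486 -0.2    0.     0.   ] 0.0
  sock 2 [ 0.4904 -0.2096] 0.00606
  top plane [-0.0132 -0.0069  0.1122]
  sleeve-sock mm foot [-4.4  9.6] at foot+36mm [-4.4  9.6]
rim 0.06974018222136336
12.75
```

View pics/c6.png

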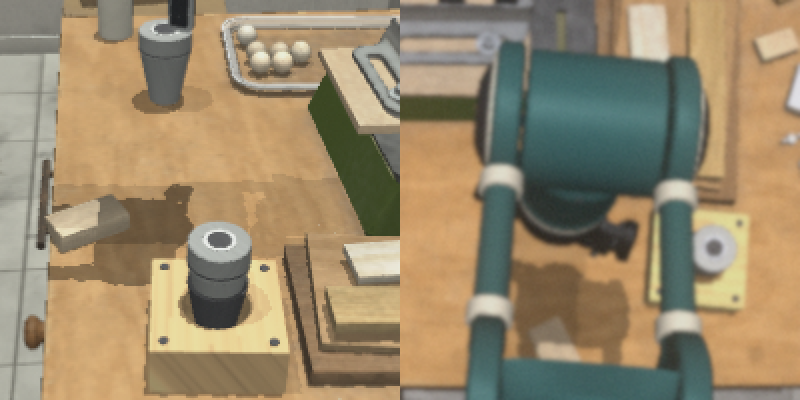

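The enlarged side view shows the sleeve upright in the socket at (219,275), and the big sleeve untouched at (165,60). The rim is at 0.0695 m, so the socket was not driven down, and the arm is clear.

```bash
python3 -c "
from workcell import *
print(finish_job())"
```

```text
the job is handed in; nothing more can be done
None
```

I nested the smaller sleeve narrow end down in the socket and handed the job in at about 12.8 s. I lowered it in small steps, correcting sideways whenever the wrist force showed contact, and released it about 1 mm above its seat.

- **Seating:** The last images show the collar top at 0.111–0.112 m, against 0.112 expected when seated. The sleeve is level to within about 0.8° and centred to about 0.6 mm in the side view.
- **Socket:** The rim measured 0.0693–0.0697 m, about where it started (0.0676–0.0694 before), so there is no sign it was driven down. The wrist force readings I took while lowering never exceeded about 3 N.
- **Rest of the scene:** The bigger sleeve was never touched, and the gripper ended clear of everything.
- **Failed or differing checks:** The final top-camera fit of the sleeve and socket walls had almost no usable points, because the arm partly hides them. I relied on the collar height and rim from that view, plus the side view. Early on, the side-camera socket fit differed from the wrist one by up to 4 mm, but the two agreed once the sleeve was in the mouth.

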